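# Power up the bench balance and tare the empty cup

## Robot

A 6-joint arm with a two-finger parallel gripper is mounted at the origin on the work surface. World frame = base frame: x ahead of the robot, y to its left, z up, the work surface at z = 0. Lengths are in m, angles in degrees, forces in N, time in s.
With the tool pointing down it reaches from about 0.425 to 0.95 m from the base axis. Payload 3.5 kg.
Tool frame: the origin (TCP) lies at the very end of the fingers, on their centre line; the grasp point (between the pads) lies 19 mm behind it; z points along the fingers, y is the direction in which the jaws open and shut (so a half turn about z gives the same grasp; the last joint's range is limited). The gripper opens to 85 mm and grips with 20 to 120 N. Pads are 22 mm wide; open, the fingers measure 114 mm over their backs; the gripper's body (76 mm by 85 mm) begins 54 mm behind the grasp point. The pads swing forward as they close: fully open they stand 13 mm farther back than shut.
Start: joints at [61.306, 16.404, 90.338, -0, 73.258, -8.594], TCP at [0.232, 0.634, 0.231] pointing down, gripper open.
Joint ranges: [-158.93, 158.93], [-51.34, 127.21], [12.03, 142.37], [-87.48, 267.48], [13.55, 161.25], [-162.69, 162.69]. Speed limits (degrees/s): [159.86, 159.86, 180, 180, 180, 180].

## Interface

Orientations are given as a 3x3 rotation matrix whose columns are the frame's x, y, z axes.
In Python, from plant import readout, imaging, r, finder gives the robot as it stands. The module is installed in compiled form; this text tells all that it offers.
- The arm moves only by the tool play_rows, never from a script. Its argument "deltas" is a list that holds one entry, the list of rows, each a list of 7 numbers: the finger opening in m, from 0 to 0.0854, then the shift along the tool's x, y, z in m, then the turn, a rotation vector about the tool's x, y, z in rad. In form: [[[gripper, dx, dy, dz, ax, ay, az], ...]]. A call has 1 to 8 rows; each row is the pose to reach, as a shift and turn from the pose commanded when the call began, along the tool's axes at that moment; what a row does not reach only later rows make up. A row lasts 1/8 s, in which the tool goes at most 62.5 mm and 10.7 degrees, less where a joint would pass 70% of its speed; a pose out of reach is approached as far as the arm can. A call with a gripper value outside its range is refused whole. The fingers move at their own pace and stop on an object; "squeeze" is the grip in N (left out, the last holds). Time passes only in rows, so rows that repeat a pose let the fingers close. It gives the time, the measured TCP pose, the force and the opening at its end, in the units of the state.
- readout.read_state(): the state, without advancing time (a new reading comes with each control period).
- imaging.get_image(name): name is "scene" or "side" or "wrist"; returns a dict with "color" (384x512x3 uint8, red, green, blue), "fovy" (degrees; the focal length in pixels is half the picture's height over the tangent of half this angle, whatever the lens; pixels are square), "cx", "cy" (the principal point, pixels), "dist" ([k1, k2, p1, p2, k3] as OpenCV has them; the pictures are not rectified), "T" (4x4, takes a point from camera to world coordinates); the wrist camera has in their place "T_tool_cam" (4x4, takes a point from camera to tool coordinates, whose origin is the TCP and whose axes are the flange's). Camera axes: x right, y down, z forward; pixel columns grow to the right and rows downward; lengths in m; the calibration is good to about 2 mm. A picture is of the moment at which its call begins: read the wrist's pose just before it. There is no depth.
- r.finish_job(): hands the job in, once; it reports no verdict.
Trained networks look in a picture, given as the dict that the camera call returned (one of the last four; its "shot" number tells which), for a name from the list of things; names that differ only in an ending like _2 or _b are one class to them, and where a whole thing is asked for, a point or a joint stands for the part that bears it (a point fixed in the world has none). Each returns a list of dicts, best first, with "p" (0 to 1); they miss things now and then, are a little off and sometimes report something else, mostly with a low value. They report only what shows in the picture. A call takes as long as a camera call.
- finder.look_for(picture, label): "at" ([x, y, z] in m, in the coordinates of the camera as it stood for that picture, good to about 4 mm: the middle of the surface that is visible of it).
- finder.landmark_of(picture, label): "at" ([x, y, z] in m, in the coordinates of the camera as it stood for that picture, good to about 4 mm: a listed point, or the origin of a listed thing).
The state is a dict: "time": time; "joint_pos": joint angles; "qvel": joint speeds; "joint_efforts": joint torques, N m; "tool_pos": TCP position; "eef_rot": TCP orientation; "wrist_force": force on the tool from outside, world axes, zero at the start; "wrist_torque": the same for the moment, N m; "finger_gap": finger opening in m.
Only numpy, scipy, OpenCV 4.12 (cv2) and the standard library are available. Lean on these libraries where they do the work, as an engineer would, in place of code of your own. Each camera call takes 0.05 s, during which the arm holds its last target. There are 200 camera calls.

## Task

Get the balance ready for weighing, using only light presses of the fingertips: switch on the socket strip by pressing the raised half of its red rocker, then press the balance's green on key, then its blue tare key to zero the empty cup that stands on the pan. Let each key spring back before the next, leave the two grey keys alone, do not touch the cup or the pan, and leave the other things on the bench where they are.

Things in the scene. Friction and masses are not known exactly. Their poses are not given: they have to be found in the camera images.
- balance: cream bench balance, fixed, 300 mm deep (x), 210 mm wide (y); origin on the bench under its centre; its own -x side is the front. Along the front edge of the sloped front panel (panel 60 mm high at the front edge, 76 mm at its top) lies a row of four raised keys, 46 mm apart between centres: seen from the front, left to right, green (on), grey, grey, blue (tare). Behind them a dark display and a spirit level, then the round steel pan
- pan: round steel weighing pan of the balance, 140 mm across, fixed, 4 mm thick, origin at the centre of its underside, top 92 mm above the bench; 55 mm behind the balance's centre. Not to be touched
- cup: empty white plastic cup, loose, 66 mm across, 55 mm tall, origin at the centre of its foot; stands on the pan. Not to be touched
- key_on (a joint): the green (on) key of the balance, leftmost from the front: how far it is pressed in, 0 out to 0.006 m fully down; it springs back by itself; takes about 1 N to start and 6.5 N to bottom; half way down (0.003 m, about 4 N) is a sure press
- key_on_top (a point): centre of the top of the green key, a raised cap 26 mm along the key row by 22 mm; it stands 8 mm proud of the panel, and moves with the key. z points up out of the panel, which rises 0.14 rad (8 degrees) towards the pan; y runs along the key row towards the green key
- key_tare (a joint): the blue (tare) key of the balance, rightmost from the front: how far it is pressed in, 0 out to 0.006 m fully down; it springs back by itself; takes about 1 N to start and 6.5 N to bottom; half way down (0.003 m, about 4 N) is a sure press
- key_tare_top (a point): centre of the top of the blue key, a raised cap 26 mm along the key row by 22 mm; it stands 8 mm proud of the panel, and moves with the key. z points up out of the panel, which rises 0.14 rad (8 degrees) towards the pan; y runs along the key row towards the green key
- key_mode (a joint): the first grey key of the balance, next to the green one: how far it is pressed in, 0 out to 0.006 m fully down; it springs back by itself; takes about 1 N to start and 6.5 N to bottom; half way down (0.003 m, about 4 N) is a sure press; leave alone
- key_unit (a joint): the second grey key of the balance, next to the blue one: how far it is pressed in, 0 out to 0.006 m fully down; it springs back by itself; takes about 1 N to start and 6.5 N to bottom; half way down (0.003 m, about 4 N) is a sure press; leave alone
- strip: white mains socket strip, fixed, 260 x 56 mm, 36 mm high; origin on the bench under its centre, x along its length. The red rocker switch is near its -x end (95 mm from the centre), a black plug 26 mm tall stands in the socket near its +x end
- rocker (a joint): red rocker switch of the strip, a V-shaped paddle 36 mm long along the strip and 24 mm wide, hinged across its middle: 0 rad is off (the half at the strip's -x end stands raised), 0.36 rad is fully on (that half pressed level). It stays where it is left; about 2 N on the raised half moves it. The whole switch sits springily in the strip and gives up to 4 mm under 2 to 12 N
- rocker_press (a point): spot to press on the raised (strip's -x) half of the rocker: on its top face, 13 mm from the hinge, moving with it; about 47 mm above the bench when off and 43 mm when on. x along the strip
- weight_block: wooden block holding brass weights, fixed, 240 x 60 mm, x along its length, origin on the bench under its centre, weights reach 69 mm above the bench; stands on the other side of the balance from the strip; not part of the job
- weight: loose brass weight with a knob, 35 mm across, 52 mm tall, origin at the centre of its foot; leave alone
- jar_amber: loose amber jar with white lid, 58 mm across, 85 mm tall, origin at the centre of its foot; leave alone
- jar_white: loose white jar with red lid, 58 mm across, 85 mm tall, origin at the centre of its foot; leave alone
- bottle: loose clear bottle with blue cap, 62 mm across, 170 mm tall, origin at the centre of its foot; leave alone
- spoon: loose steel spoon lying on the bench, 180 mm long along its x; leave alone
- spatula: loose wooden-handled spatula lying on the bench, 170 mm long along its x; leave alone

How it is judged:
By the outcome, as a careful person would: the job done as asked, in the order asked, and still so for the second after the job is handed in, with the robot touching nothing.
It also fails if it takes over 43 s, if anything falls off the work surface, if the arm or the gripper's body presses on something with over 40 N, if the wrist force passes 120 N, or if a joint passes its speed limit or range.

## Working session

There is one attempt and no reset: what is moved stays moved. The work goes in short steps, Python scripts to look and compute and a tool call to move; the robot and the scene stay as the last step left them, time stands still between calls to the robot, and variables do not carry over. Pictures are saved under pics/ and viewed, about 8 in all and at most 12, crops included, and the job is handed in when it is done.

Besides the shell and the picture viewer there is one more tool, called after ">>>" as name(argument=value, ...) on one line, values as JSON. play_rows: Moves the arm, as the interface text tells. Its arguments: {"type":"object","properties":{"deltas":{"type":"array"},"squeeze":{"type":"number"}},"required":["deltas"]}

```bash
mkdir -p pics; cat > h.py <<'E'
import numpy as np, cv2
from plant import readout, imaging, r, finder
def shot(n):
    s=readout.read_state(); im=imaging.get_image(n)
    if n=="wrist":
        T=np.eye(4);T[:3,:3]=np.array(s["eef_rot"]);T[:3,3]=s["tool_pos"]; im["W"]=T@np.array(im["T_tool_cam"])
    else: im["W"]=np.array(im["T"])
    return im
def w(im,p): return (im["W"]@np.append(p,1))[:3]
def save(im,f): cv2.imwrite("pics/"+f,im["color"][:,:,::-1])
def find(im,l,k=1,point=True):
    f=finder.landmark_of if point else finder.look_for
    return [(w(im,d["at"]).round(4).tolist(),round(d["p"],2)) for d in f(im,l)[:k]]
E
python3 - <<'E'
from h import *
ims={n:shot(n) for n in ["scene","side","wrist"]}
save(ims["wrist"],"w0.png")
cv2.imwrite("pics/a.png",np.hstack([ims["scene"]["color"],ims["side"]["color"]])[:,:,::-1]) 
a=cv2.imread("pics/a.png"); cv2.imwrite("pics/a.png",np.vstack([a[:,:512],a[:,512:]])[:, :]) if 0 else [cv2.imwrite(f"pics/{n}.png",ims[n]["color"][:,:,::-1]) for n in ims]
for l in ["key_on_top","key_tare_top","rocker_press","strip","balance","pan","cup","weight_block","bottle","jar_amber","jar_white"]:
    print(l,{n:find(i,l) for n,i in ims.items()})
s=readout.read_state();print(s["time"],np.round(s["eef_rot"],3).tolist(),s["tool_pos"])
E
```

```text
key_on_top {'scene': [([0.4545, 0.0841, 0.073], 0.49)], 'side': [([0.4554, 0.0822, 0.0713], 0.39)], 'wrist': []}
key_tare_top {'scene': [([0.4321, -0.056, 0.0704], 0.5)], 'side': [([0.4269, -0.0544, 0.0698], 0.4)], 'wrist': []}
rocker_press {'scene': [([0.4532, -0.3117, 0.0465], 0.58)], 'side': [([0.4531, -0.3079, 0.0484], 0.53)], 'wrist': []}
strip {'scene': [([0.5648, -0.2941, -0.0005], 0.77)], 'side': [([0.5599, -0.2982, 0.0011], 0.71)], 'wrist': []}
balance {'scene': [([0.5647, -0.012, 0.0025], 0.58)], 'side': [([0.5625, -0.0076, -0.0002], 0.7)], 'wrist': []}
pan {'scene': [([0.6158, -0.0227, 0.0887], 0.63)], 'side': [([0.6143, -0.0214, 0.0894], 0.66)], 'wrist': []}
cup {'scene': [([0.6099, -0.0303, 0.0897], 0.68)], 'side': [([0.6118, -0.0285, 0.0917], 0.82)], 'wrist': []}
weight_block {'scene': [([0.585, 0.3254, 0.0005], 0.83)], 'side': [([0.5811, 0.324, 0.0019], 0.79)], 'wrist': []}
bottle {'scene': [([0.605, -0.4231, -0.0013], 0.72)], 'side': [([0.605, -0.4277, 0.0002], 0.65)], 'wrist': []}
jar_amber {'scene': [([0.5013, 0.4233, -0.0039], 0.75)], 'side': [([0.4951, 0.4291, 0.0009], 0.89)], 'wrist': []}
jar_white {'scene': [([0.6029, 0.4398, 0.0001], 0.92)], 'side': [([0.6147, -0.0225, 0.0899], 0.36)], 'wrist': []}
1.8 [[-0.939, 0.344, -0.0], [0.344, 0.939, 0.0], [0.0, 0.0, -1.0]] [0.23191403 0.63389438 0.23133484]
```

View pics/scene.png

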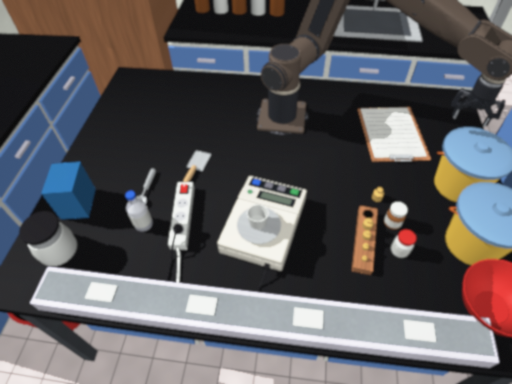

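View pics/side.png

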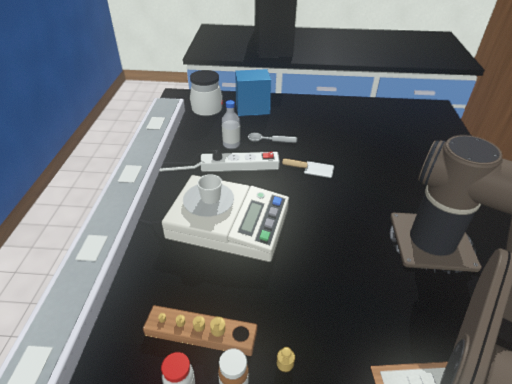

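>>> play_rows(deltas=[[[0,-0.06,-0.047,0,0,0,-0.05],[0,-0.11,-0.087,0,0,0,-0.1],[0,-0.16,-0.126,0,0,0,-0.15],[0,-0.21,-0.165,0,0,0,-0.2],[0,-0.26,-0.205,0,0,0,-0.25],[0,-0.31,-0.244,0,0,0,-0.3],[0,-0.36,-0.283,0,0,0,-0.35],[0,-0.4,-0.315,0,0,0,-0.4]]])

```text
time: 2.8
tool_pos: [0.4955, 0.2066, 0.2318]
eef_rot: [[-0.999, -0.051, 0.001], [-0.051, 0.999, 0.0], [-0.001, 0.0, -1.0]]
wrist_force: [-0.4, 0.5, -0.6]
finger_gap: -0.0001
```

```bash
python3 - <<'E'
from h import *
im=shot("wrist");save(im,"w1.png")
s=readout.read_state();print(s["time"],s["tool_pos"],np.round(s["eef_rot"],3).tolist(),s["joint_pos"])
print(np.round(im["T_tool_cam"],3).tolist(),im["fovy"])
for l in ["key_on_top","key_tare_top","rocker_press","balance","pan"]: print(l,find(im,l,2))
E
```

```text
2.85 [0.49909618 0.20069146 0.23189075] [[-0.999, -0.047, 0.004], [-0.047, 0.999, -0.005], [-0.004, -0.005, -1.0]] [ 11.24228145  -1.05752914 109.64795665  -0.33069206  71.23489859
 -81.33383995]
[[0.0, -0.966, -0.258, 0.065], [1.0, 0.0, 0.0, 0.002], [-0.0, -0.258, 0.966, -0.142], [0.0, 0.0, 0.0, 1.0]] 69.07264696058554
key_on_top [([0.4584, 0.0858, 0.0689], 0.84)]
key_tare_top [([0.4309, -0.0536, 0.0721], 0.74)]
rocker_press []
balance [([0.5659, -0.0089, 0.0027], 0.67), ([0.5819, 0.3291, -0.0002], 0.51)]
pan [([0.6178, -0.0204, 0.0853], 0.89)]
```

>>> play_rows(deltas=[[[0,0.005,-0.062,0,0,0,-0.01],[0,0.011,-0.124,0,0,0,-0.02],[0,0.016,-0.186,0,0,0,-0.03],[0,0.022,-0.248,0,0,0,-0.04],[0,0.028,-0.31,0,0,0,-0.05],[0,0.034,-0.372,0,0,0,-0.06],[0,0.04,-0.434,0.01,0,0,-0.07],[0,0.045,-0.495,0.03,0,0,-0.075]]])

```text
time: 4.1
tool_pos: [0.4752, -0.2865, 0.2032]
eef_rot: [[-0.992, -0.127, 0.003], [-0.127, 0.992, -0.002], [-0.003, -0.002, -1.0]]
wrist_force: [0.7, -0.4, 0.6]
finger_gap: -0.0
```

>>> play_rows(deltas=[[[0,0,0,0,0,0,0],[0,0,0,0,0,0,0]]])

```text
time: 4.35
tool_pos: [0.4745, -0.2844, 0.2019]
eef_rot: [[-0.992, -0.125, -0.0], [-0.125, 0.992, 0.001], [0.0, 0.001, -1.0]]
wrist_force: [-0.0, 0.0, -0.6]
finger_gap: 0.0002
```

```bash
python3 - <<'E'
from h import *
im=shot("wrist");save(im,"w2.png")
s=readout.read_state();print(s["time"],s["tool_pos"],np.round(s["eef_rot"],3).tolist(),s["wrist_force"])
for l in ["rocker_press","strip","key_tare_top","key_on_top"]: print(l,find(im,l,2))
E
```

```text
4.4 [ 0.47473533 -0.28412846  0.20234639] [[-0.992, -0.126, 0.0], [-0.126, 0.992, 0.0], [-0.0, 0.0, -1.0]] [ 0.13691882 -0.70753596 -0.27297637]
rocker_press [([0.4567, -0.3068, 0.0494], 0.76)]
strip [([0.5619, -0.2949, -0.0012], 0.84), ([0.4592, -0.4552, -0.0017], 0.71)]
key_tare_top [([0.4318, -0.0533, 0.0738], 0.74)]
key_on_top []
```

View pics/w2.png

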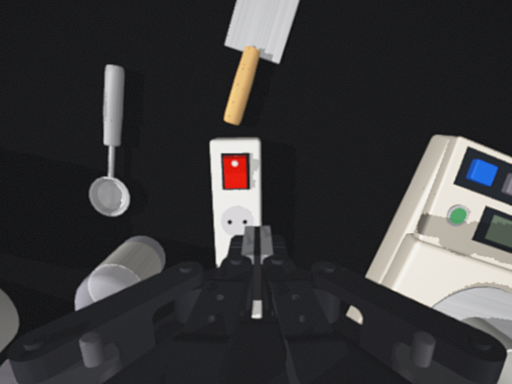

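```bash
cat >> h.py <<'E'
def ray(im,px,z):
    H=im["color"].shape[0]; f=H/2/np.tan(np.radians(im["fovy"])/2)
    K=np.array([[f,0,im["cx"]],[0,f,im["cy"]],[0,0,1]])
    q=cv2.undistortPoints(np.array([[px]],float),K,np.array(im["dist"],float))[0,0]
    d=im["W"][:3,:3]@np.append(q,1); c=im["W"][:3,3]
    return c+d*(z-c[2])/d[2]
def proj(im,p):
    H=im["color"].shape[0]; f=H/2/np.tan(np.radians(im["fovy"])/2)
    K=np.array([[f,0,im["cx"]],[0,f,im["cy"]],[0,0,1]])
    c=(np.linalg.inv(im["W"])@np.append(p,1))[:3]
    return cv2.projectPoints(c[None],np.zeros(3),np.zeros(3),K,np.array(im["dist"],float))[0][0,0]
E
python3 - <<'E'
from h import *
im=shot("wrist")
s=readout.read_state();print(s["tool_pos"],"tcp px",proj(im,s["tool_pos"]))
c=im["color"].astype(int); m=((c[:,:,0]>120)&(c[:,:,1]<70)&(c[:,:,2]<70)).astype(np.uint8)
n,l,st,ce=cv2.connectedComponentsWithStats(m); i=1+np.argmax(st[1:,4]); print(st[i],ce[i])
rc=cv2.minAreaRect(np.argwhere(l==i)[:,::-1].astype(np.float32)); print(rc)
x,y,ww,hh=st[i][:4]
for nm,px,z in [("tipedge",(x+ww/2,y),.049),("far end",(x+ww/2,y+hh),.041),("left",(x,y+hh/4),.047),("right",(x+ww,y+hh/4),.047)]: print(nm,px,ray(im,px,z).round(4))
print("press px",proj(im,[.4567,-.3068,.0494]))
w4=cv2.resize(im["color"][130:210,190:290],None,fx=6,fy=6,interpolation=cv2.INTER_CUBIC); cv2.imwrite("pics/c.png",w4[:,:,::-1])
E
```

```text
[ 0.47453398 -0.28476917  0.20270277] tcp px [253.23676765 240.72575474]
[224 155  23  33 671] [235.3099851  171.88673621]
((235.0, 171.0), (32.0, 22.0), 90.0)
tipedge (np.float64(235.5), np.int32(155)) [ 0.449  -0.3089  0.049 ]
far end (np.float64(235.5), np.int32(188)) [ 0.4868 -0.3054  0.041 ]
left (np.int32(224), np.float64(163.25)) [ 0.4596 -0.3204  0.047 ]
right (np.int32(247), np.float64(163.25)) [ 0.4565 -0.2958  0.047 ]
press px [236.67396043 162.47100493]
```

View pics/c.png

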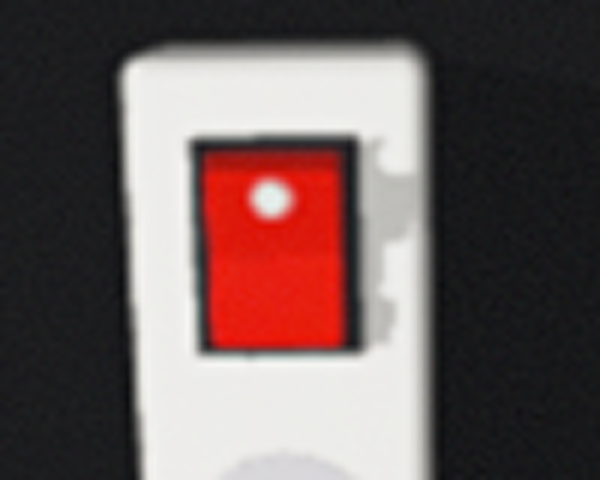

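>>> play_rows(deltas=[[[0,0.01,-0.01,0.05,0,0,0],[0,0.0224,-0.0218,0.1,0,0,0],[0,0.0224,-0.0218,0.138,0,0,0],[0,0.0224,-0.0218,0.138,0,0,0],[0,0.0224,-0.0218,0.138,0,0,0]]])

```text
time: 5.28
tool_pos: [0.4556, -0.3108, 0.0659]
eef_rot: [[-0.992, -0.125, 0.002], [-0.125, 0.992, -0.002], [-0.002, -0.002, -1.0]]
wrist_force: [-0.4, 0.2, 0.6]
finger_gap: 0.0001
```

```bash
python3 - <<'E'
from h import *
s=readout.read_state();print(s["time"],s["tool_pos"],s["wrist_force"])
im=shot("wrist");save(im,"w3.png")
i2=shot("side"); i3=shot("scene")
for n,i in [("w",im),("s",i2),("sc",i3)]: print(n,find(i,"rocker_press"))
a=cv2.resize(i2["color"][125:190,220:300],None,fx=6,fy=6,interpolation=cv2.INTER_CUBIC)
b=cv2.resize(im["color"][120:280,180:340],None,fx=2.4,fy=2.4,interpolation=cv2.INTER_CUBIC)
c=np.zeros((390,a.shape[1]+b.shape[1]+0,3),np.uint8);c[:a.shape[0],:a.shape[1]]=a;c[:b.shape[0],a.shape[1]:]=b
cv2.imwrite("pics/d.png",c[:,:,::-1])
E
```

```text
5.275 [ 0.45562168 -0.31080446  0.06590054] [-0.35824325  0.21878305  0.62293557]
w [([0.4586, -0.3097, 0.0501], 0.61)]
s [([0.3995, 0.375, -0.0003], 0.59)]
sc [([0.4551, -0.3074, 0.0453], 0.39)]
```

View pics/d.png

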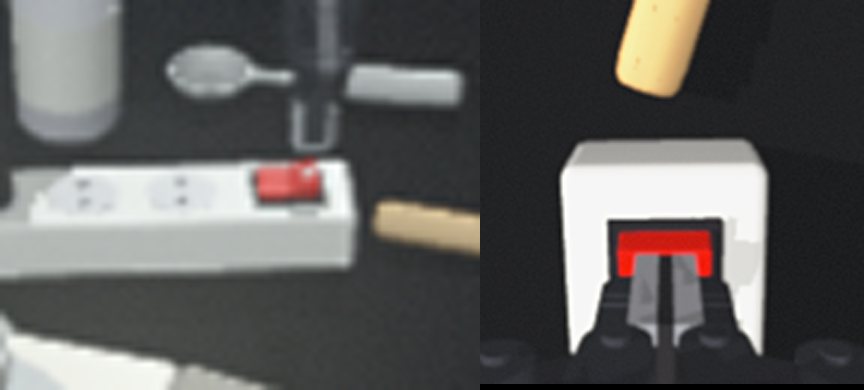

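>>> play_rows(deltas=[[[0,0,0,0.012,0,0,0],[0,0,0,0.018,0,0,0],[0,0,0,0.022,0,0,0],[0,0,0,0.0245,0,0,0],[0,0,0,0.0245,0,0,0]]])

```text
time: 6.2
tool_pos: [0.4538, -0.3101, 0.0401]
eef_rot: [[-0.992, -0.124, -0.003], [-0.124, 0.992, 0.001], [0.002, 0.002, -1.0]]
wrist_force: [-4.8, 1.4, 8.9]
finger_gap: 0.0003
```

>>> play_rows(deltas=[[[0,0,0,-0.02,0,0,0],[0,0,0,-0.06,0,0,0],[0,-0.01,0.01,-0.1,0,0,0],[0,-0.02,0.025,-0.13,0,0,0],[0,-0.02,0.025,-0.13,0,0,0]]])

```text
time: 6.82
tool_pos: [0.4732, -0.2834, 0.1723]
eef_rot: [[-0.992, -0.125, 0.005], [-0.125, 0.992, -0.004], [-0.005, -0.004, -1.0]]
wrist_force: [0.2, -0.0, 0.1]
finger_gap: -0.0003
```

```bash
python3 - <<'E'
from h import *
s=readout.read_state();print(s["time"],s["tool_pos"],np.round(s["eef_rot"],3).tolist(),s["wrist_force"])
im=shot("wrist");i2=shot("side")
print(find(im,"rocker_press"),find(i2,"rocker_press"),find(im,"key_tare_top"),find(i2,"key_on_top"),find(i2,"key_tare_top"))
a=cv2.resize(i2["color"][125:190,220:300],None,fx=6,fy=6,interpolation=cv2.INTER_CUBIC)
b=cv2.resize(im["color"][130:195,190:270],None,fx=6,fy=6,interpolation=cv2.INTER_CUBIC)[:, :310]
cv2.imwrite("pics/e.png",np.hstack([a,b])[:,:,::-1])
E
```

```text
6.825 [ 0.47318357 -0.28336234  0.17233034] [[-0.992, -0.125, 0.005], [-0.125, 0.992, -0.004], [-0.005, -0.004, -1.0]] [ 0.21292886 -0.01108174  0.12259843]
[([0.4551, -0.306, 0.0471], 0.78)] [([0.3987, 0.3768, -0.001], 0.72)] [([0.4308, -0.0518, 0.0743], 0.57)] [([0.4561, 0.0812, 0.0696], 0.52)] [([0.4298, -0.0543, 0.0716], 0.62)]
```

View pics/e.png

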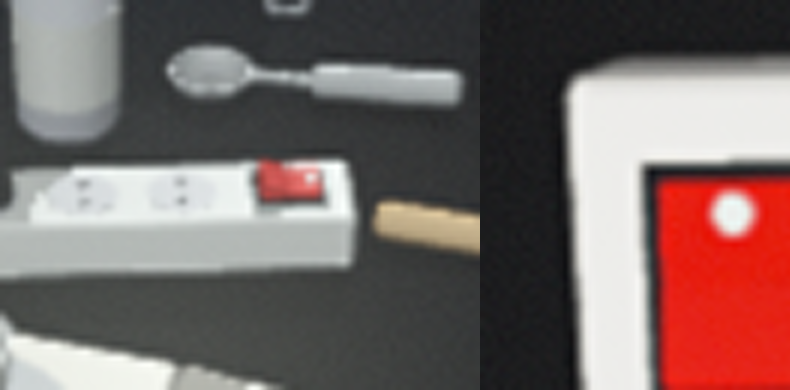

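>>> play_rows(deltas=[[[0,-0.005,0.058,0,0,0,0.05],[0,-0.01,0.118,0,0,0,0.1],[0,-0.015,0.178,0,0,0,0.15],[0,-0.019,0.238,0,0,0,0.2],[0,-0.024,0.298,0,0,0,0.25],[0,-0.028,0.35,0.02,0,0,0.3],[0,-0.029,0.365,0.04,0,0,0.31],[0,-0.029,0.365,0.04,0,0,0.31]]])

```text
time: 8.18
tool_pos: [0.4529, 0.0836, 0.1274]
eef_rot: [[-0.983, 0.182, -0.005], [0.182, 0.983, 0.0], [0.005, -0.001, -1.0]]
wrist_force: [-0.2, 0.5, -0.5]
finger_gap: 0.0002
```

>>> play_rows(deltas=[[[0,0,0,0,0,0,0],[0,0,0,0.01,0,0,0],[0,0,0,0.01,0,0,0]]])

```text
time: 8.55
tool_pos: [0.4545, 0.082, 0.119]
eef_rot: [[-0.983, 0.186, -0.001], [0.186, 0.983, -0.0], [0.001, -0.0, -1.0]]
wrist_force: [-0.9, 0.1, -0.1]
finger_gap: -0.0004
```

```bash
python3 - <<'E'
from h import *
s=readout.read_state();print(s["time"],s["tool_pos"],np.round(s["eef_rot"],3).tolist(),s["wrist_force"])
im=shot("wrist");print("w",find(im,"key_on_top"),find(im,"key_tare_top"))
i=shot("side");print(find(i,"key_on_top"));i=shot("scene");print(find(i,"key_on_top"))
print(proj(im,s["tool_pos"]))
cv2.imwrite("pics/f.png",im["color"][:,:,::-1])
E
```

```text
8.55 [0.45448577 0.08202508 0.118993  ] [[-0.983, 0.186, -0.001], [0.186, 0.983, -0.0], [0.001, -0.0, -1.0]] [-0.89791816  0.09093726 -0.10994096]
w [([0.4573, 0.0867, 0.0681], 0.62)] [([0.4299, -0.0513, 0.0739], 0.64)]
[([0.4556, 0.0836, 0.069], 0.39)]
[([0.4556, 0.0802, 0.0772], 0.55)]
[253.56390402 242.01090739]
```

View pics/f.png

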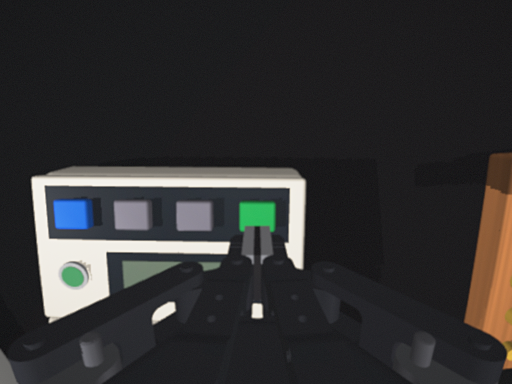

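>>> play_rows(deltas=[[[0,-0.001,0,0.03,0,0,0],[0,-0.001,0,0.04,0,0,0],[0,-0.001,0,0.044,0,0,0],[0,-0.001,0,0.047,0,0,0],[0,-0.001,0,0.047,0,0,0]]])

```text
time: 9.52
tool_pos: [0.4563, 0.0826, 0.0731]
eef_rot: [[-0.983, 0.185, 0.001], [0.185, 0.983, -0.0], [-0.001, 0.0, -1.0]]
wrist_force: [-0.8, 0.1, 0.7]
finger_gap: 0.0
```

>>> play_rows(deltas=[[[0,0,0,0.002,0,0,0],[0,0,0,0.0035,0,0,0],[0,0,0,0.0035,0,0,0]]])

```text
time: 9.9
tool_pos: [0.4568, 0.0826, 0.0699]
eef_rot: [[-0.983, 0.185, 0.002], [0.185, 0.983, -0.0], [-0.002, 0.0, -1.0]]
wrist_force: [1.2, 0.2, 3.9]
finger_gap: 0.0002
```

>>> play_rows(deltas=[[[0,0,0,0.0015,0,0,0],[0,0,0,0.0015,0,0,0]]])

```text
time: 10.15
tool_pos: [0.457, 0.0825, 0.0683]
eef_rot: [[-0.983, 0.185, 0.003], [0.185, 0.983, -0.0], [-0.003, 0.0, -1.0]]
wrist_force: [1.7, -0.6, 5.4]
finger_gap: 0.0001
```

>>> play_rows(deltas=[[[0,0,0,-0.02,0,0,0],[0,0,0,-0.05,0,0,0],[0,0,0,-0.05,0,0,0]]])

```text
time: 10.52
tool_pos: [0.4565, 0.0827, 0.1188]
eef_rot: [[-0.983, 0.185, 0.003], [0.185, 0.983, -0.0], [-0.003, 0.0, -1.0]]
wrist_force: [1.4, -0.4, 0.1]
finger_gap: 0.0001
```

```bash
python3 - <<'E'
from h import *
s=readout.read_state();print(s["time"],s["tool_pos"],np.round(s["eef_rot"],3).tolist(),s["wrist_force"])
im=shot("wrist");print("w",find(im,"key_on_top"),find(im,"key_tare_top"))
i=shot("scene");print(find(i,"key_tare_top"))
cv2.imwrite("pics/g.png",im["color"][150:342,0:320,::-1])
E
```

```text
10.525 [0.45649197 0.08267362 0.11878459] [[-0.983, 0.185, 0.003], [0.185, 0.983, -0.0], [-0.003, 0.0, -1.0]] [ 1.44337986 -0.43951274  0.12842344]
w [([0.4594, 0.0863, 0.0657], 0.79)] [([0.4312, -0.0515, 0.0703], 0.73)]
[([0.4297, -0.0565, 0.07], 0.43)]
```

View pics/g.png

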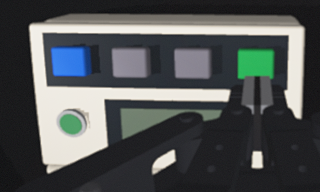

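>>> play_rows(deltas=[[[0,0,-0.045,0,0,0,0],[0,0,-0.09,0,0,0,0],[0,0,-0.138,0,0,0,0],[0,0,-0.138,0,0,0,0],[0,0,-0.138,0,0,0,0],[0,0,-0.138,0.01,0,0,0]]])

```text
time: 11.52
tool_pos: [0.4308, -0.0522, 0.1075]
eef_rot: [[-0.983, 0.183, 0.001], [0.183, 0.983, -0.0], [-0.001, 0.0, -1.0]]
wrist_force: [0.6, 0.2, 0.3]
finger_gap: 0.0
```

```bash
python3 - <<'E'
from h import *
s=readout.read_state();print(s["time"],s["tool_pos"],np.round(s["eef_rot"],3).tolist(),s["wrist_force"])
im=shot("wrist");print("w",find(im,"key_on_top"),find(im,"key_tare_top"))
cv2.imwrite("pics/i.png",im["color"][150:342,150:470,::-1])
E
```

```text
11.525 [ 0.43083565 -0.05220549  0.10754087] [[-0.983, 0.183, 0.001], [0.183, 0.983, -0.0], [-0.001, 0.0, -1.0]] [0.56750591 0.1664926  0.34424092]
w [([0.4603, 0.0854, 0.0695], 0.75)] [([0.4335, -0.0506, 0.0737], 0.73)]
```

View pics/i.png

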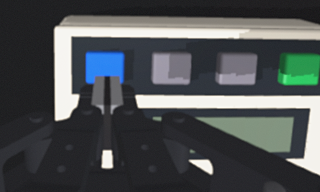

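>>> play_rows(deltas=[[[0,0,-0.001,0.02,0,0,0],[0,0,-0.001,0.03,0,0,0],[0,0,-0.001,0.035,0,0,0],[0,0,-0.001,0.0375,0,0,0],[0,0,-0.001,0.0375,0,0,0]]])

```text
time: 12.3
tool_pos: [0.43, -0.0537, 0.0704]
eef_rot: [[-0.983, 0.185, -0.001], [0.185, 0.983, 0.001], [0.001, 0.001, -1.0]]
wrist_force: [-1.8, 2.5, 2.6]
finger_gap: 0.0
```

>>> play_rows(deltas=[[[0,0,0,0.0015,0,0,0],[0,0,0,0.0025,0,0,0],[0,0,0,0.0025,0,0,0]]])

```text
time: 12.68
tool_pos: [0.4304, -0.0539, 0.068]
eef_rot: [[-0.983, 0.185, 0.001], [0.185, 0.983, 0.0], [-0.001, 0.0, -1.0]]
wrist_force: [-2.0, 3.9, 4.3]
finger_gap: 0.0
```

>>> play_rows(deltas=[[[0,0,0,0.001,0,0,0],[0,0,0,0.001,0,0,0]]])

```text
time: 12.92
tool_pos: [0.4305, -0.0539, 0.0671]
eef_rot: [[-0.983, 0.185, 0.001], [0.185, 0.983, 0.0], [-0.001, 0.0, -1.0]]
wrist_force: [-1.5, 3.2, 6.1]
finger_gap: 0.0001
```

>>> play_rows(deltas=[[[0,0,0,-0.02,0,0,0],[0,0,0,-0.06,0,0,0],[0,0,0,-0.11,0,0,0],[0,0,0,-0.11,0,0,0],[0,0,0,-0.11,0,0,0]]])

```text
time: 13.55
tool_pos: [0.4299, -0.0542, 0.1759]
eef_rot: [[-0.983, 0.185, -0.0], [0.185, 0.983, -0.001], [-0.0, -0.001, -1.0]]
wrist_force: [-0.6, -0.5, 0.3]
finger_gap: 0.0002
```

```bash
python3 - <<'E'
from h import *
s=readout.read_state();print(s["time"],s["tool_pos"],s["wrist_force"])
im=shot("wrist");i=shot("side")
a=cv2.resize(i["color"][120:265,160:340],None,fx=3,fy=3,interpolation=cv2.INTER_CUBIC)
cv2.imwrite("pics/j.png",a[:,:,::-1])
for l in ["key_tare_top","cup"]: print(l,find(im,l),find(i,l))
E
```

```text
13.55 [ 0.4298793  -0.05424479  0.1759114 ] [-0.61284841 -0.52098691  0.25938129]
key_tare_top [([0.4317, -0.0553, 0.0716], 0.89)] [([0.4277, -0.0551, 0.0678], 0.37)]
cup [] [([0.6127, -0.0286, 0.0922], 0.95)]
```

View pics/j.png

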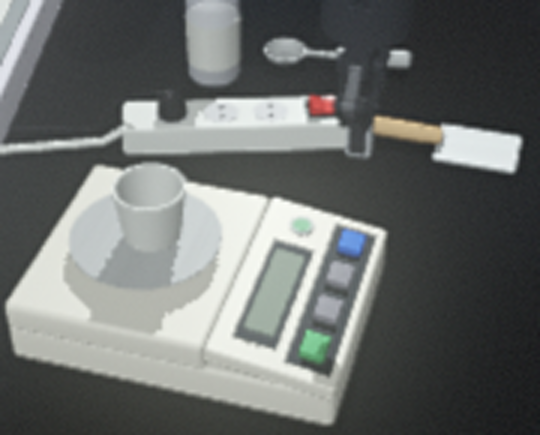

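```bash
python3 -c "
from plant import r; print(r.finish_job())"
```

```text
the job is handed in; nothing more can be done
None
```

I switched on the socket strip, then pressed the green on key, then the blue tare key. The job is handed in, at about 13.6 s of the 43 s allowed.

| Press | Peak vertical force | Check |
|---|---|---|
| Rocker, raised half | 8.9 N | The side picture afterwards shows the other half raised. The force and tip height fit a full press. |
| Green on key | 5.4 N | About 5 mm down from first touch, past the half-way point. The tip was fully clear before the next press. |
| Blue tare key | 6.1 N | Near the bottom of its travel. About 4 N of sideways force showed during this press; it was gone once the tip lifted clear. |

In the last side picture the keys are out and the cup is on the pan. The network puts the cup within about 1 mm of where it started. The grey keys were not pressed, and the gripper ended clear at 176 mm with the wrist force back near zero.

- **Network disagreements:** After the press, the wrist view put the rocker's press spot at 47 mm instead of the expected 43 mm, about its error. The side view's rocker report was clearly wrong, so I relied on the pictures and the force there.
- **Not confirmed:** I did not read the display, and it showed no visible change in the pictures. That the balance is on and zeroed is inferred from the presses.

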